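# Index the swing-arm camera over the blue chip and relock it

## Robot

A 7-joint arm with a two-finger parallel gripper is mounted at the origin on the work surface. World frame = base frame: x ahead of the robot, y to its left, z up, the work surface at z = 0. Lengths are in m, angles in rad, forces in N, time in s.
With the tool pointing down it reaches from about 0.4 to 0.85 m from the base axis. Payload 10.4 kg.
Tool frame: the origin (TCP) lies on the centre line of the jaws, within the pads' length; the fingertips stand ctrl.nose_length ahead of it and the grasp point (between the pads) lies 8 mm behind it (ctrl.nose_length is the distance from the TCP to the fingertips, in m); z points along the fingers, y is the line along which they close (so a half turn about z gives the same grasp; the last joint's range is limited). The gripper opens to 87 mm and grips with 3 to 60 N. Pads are 19 mm wide; open, the fingers measure 117 mm over their backs; the gripper's body (75 mm by 190 mm) begins 51 mm behind the grasp point.
Start: joints at [-1.166, 0.332, -0.065, 1.46, 0.022, 1.35, -0.088], TCP at [0.259, 0.569, 0.234] pointing down, gripper open.
Joint ranges: [-2.6, 2.6], [-0.5, 2.12], [-1.47, 1.34], [0.16, 2.42], [-1.27, 4.41], [0.06, 2.06], [-2.6, 2.6]. Speed limits (rad/s): [2.22, 2.22, 2.79, 2.79, 3.14, 3.14, 3.14].

## Interface

Orientations are given as a unit quaternion [x, y, z, w].
In Python, from station import ctrl gives the robot as it stands.
- The arm moves only by the shell command python3 -m pendant 'ROWS'. ROWS is JSON, a list of rows, each an object with "turn": the turn, a rotation vector about the tool's x, y, z in degrees, a list of three; "dp": the shift along the tool's x, y, z in mm, a list of three; "grip": the closure, from 0 (fully open) to 1 (shut). In form: [{"turn": [rx, ry, rz], "dp": [x, y, z], "grip": grip}, ...]. A call has 1 to 5 rows; each row shifts and turns the commanded pose from where the row before left it, along the tool's axes as they then stand; what a row does not reach is not made up. A row lasts 1/10 s, in which the tool goes at most 50 mm and 8.59 degrees, less where a joint would pass 70% of its speed; a pose out of reach is approached as far as the arm can. A call with a gripper value outside its range is refused whole. The fingers move at their own pace and stop on an object; the grip force is fixed at half the most. Time passes only in rows, so rows that do not move let the fingers close. It gives the time, the measured TCP pose, the force, the opening and the grip force at its end, in the units of the state.
- ctrl.sense(): the state, without advancing time (a new reading comes with each control period).
- ctrl.snapshot(name): name is "side" or "top" or "wrist"; returns the picture (400x640x3 uint8, red, green, blue); there is no depth.
- ctrl.camera_params(name): a dict with "mtx" (3x3 intrinsics, pixels), "k1" (the pictures are not rectified: a ray, as slopes to the right and down, at radius r is drawn at 1 + k1 r^2 times it, then the intrinsics apply), "R" (3x3) and "t" (3): a world point X has camera coordinates R X + t; the wrist camera has in their place "T_tool_cam" (4x4, takes a point from camera to tool coordinates, whose origin is the TCP and whose axes are the flange's). Camera axes: x right, y down, z forward; pixel columns grow to the right and rows downward; lengths in m; the calibration is good to about 2 mm. A picture is of the moment at which its call begins: read the wrist's pose just before it. camera_params takes no time and is no camera call.
- ctrl.sign_off(): hands the job in; it is judged then, once.
The state is a dict: "clock": time; "joints": joint angles; "qd": joint speeds; "joint_efforts": joint torques, N m; "tool_pos": TCP position; "ee_rot": TCP orientation; "force": force on the tool from outside, world axes, zero at the start; "wrist_torque": the same for the moment, N m; "grip_width": finger opening in m; "finger_force": force on a finger pad.
Only numpy, scipy, OpenCV 4.12 (cv2) and the standard library are available. Lean on these libraries where they do the work, as an engineer would, in place of code of your own. Each camera call takes 0.05 s, during which the arm holds its last target. There are 200 camera calls.

## Task

Get the blue chip under the camera: push its holder along its track until it is fully home against the brass stop. Pull the red T-handle plunger up and turn it a quarter-turn clockwise so that it stays out by itself when you let go, push the camera arm round until the camera is over the blue chip's place, then turn the T-handle back so that the plunger drops fully home and locks the arm there. Leave the white target's holder and the other things on the bench where they are.

Things in the scene. Friction and masses are not known exactly. Their poses are not given: they have to be found in the camera images.
- stand: Fixed stand: white base plate 12 mm thick (x -125..+200 mm, y +-180 mm in its frame) with a pedestal that carries the swing arm. Origin on the vertical swing axis, at bench level; x points along the parked arm, y left of it, z up. The plunger's bracket stands at x -117..-37 mm, y +-30 mm, top 104 mm above the bench
- left_place (a point): Centre, on the base plate's top (12 mm above the bench), of the left viewing place: 100 mm along x, 119 mm along y of the stand. Here a holder's centre stands when fully home. A track leads to it along the stand's x, between side rails 10 mm high (1.4 mm play each side), and ends in a brass stop, 14 mm high, whose face is 55 mm beyond this point
- right_place (a point): The same for the right track, at 119 mm along -y of the stand
- swing_arm (a joint): Arm angle (rad): 0 = parked along the stand's x (starts here, locked), + to its left, stops at +-1.0. Index holes at 0 and +-0.873: camera over the left (+) or right (-) place. Plunger out, it turns stiffly (1 N at the camera) and stays where left; the pin's round nose finds the hole within about 0.06 rad. Disc (69 mm radius), hub and arm bar lie below 112 mm
- camera (a point): Centre of the blue camera cube (44 x 44 x 46 mm, sides square to the arm) at the arm's end, 155 mm from the swing axis, 168 mm above the bench; a 12 mm plug on its top. Below it: black lens tube, 38 mm diameter, clamp ring 54 mm, and white ring light 60 mm, its underside 61 mm above the bench. The point turns with the arm: x points away from the swing axis
- t_handle (a point): Centre of the plunger's red T-handle: flat-sided bar 60 mm long, 11 mm wide, 14 mm tall, 157 mm above the bench when home, 58 mm from the swing axis at the stand's -x side. The bar lies along this point's y (the stand's y when not turned). The stem below it is thin; the collar (26 x 24 mm) tops out 33 mm below the bar's centre
- plunger (a joint): How far the plunger is pulled up (m): 0 = home, its pin 12 mm deep in the index disc; 0.018 = upper stop. A spring pulls it down, 6.5 N at home, 11 N at the top. It must be up by more than 0.0145 to be turned; when turned it rests at about 0.014
- plunger_turn (a joint): Turn of the T-handle (rad), clockwise seen from above is positive: at 0 its cross pin is in line with the collar's slot and the plunger can drop; range 0 to 1.57, stops at both ends. Beyond about 0.4 the pin rests on the collar and holds the plunger out; within about 0.08 of 0 it drops home when let go
- chip_holder_center (a point): Blue chip's holder, loose, about 0.22 kg: dark plate 110 mm (its x, along the track) x 80 x 12 mm, flat blue chip on top, at the rear (-x) end an upright aluminium push bar 80 mm wide, 10 mm thick, top 42 mm above the bench. Site over its centre, 27 mm above the bench; the bar's rear face is 55 mm behind it. In the left or right track, 30 to 60 mm short of home (towards -x)
- target_holder_center (a point): the same kind of holder with a white dotted target, in the other track; to be left where it is. Site as for the blue chip's holder
- objective_center (a point): bystander: spare steel objective, 42 mm diameter, 64 mm tall, standing; point at its centre
- petri_center (a point): bystander: petri dish, 93 mm diameter, 15 mm tall
- slide_box_center (a point): bystander: green slide box with white lid, 100 x 84 x 35 mm
- reagent_center (a point): bystander: amber bottle, 52 mm diameter, 105 mm tall, standing
- driver: bystander: screwdriver lying on the bench
- tweezers_center (a point): bystander: steel tweezers lying flat, 125 mm long
- hex_key_center (a point): bystander: hex key lying flat on the base plate in front of the pedestal, 75 mm long, 6 mm thick
Not all that is in view belongs to the job. What is shaped like the part that bears chip_holder_center but brown or turquoise is not meant.

How it is judged:
On the way, in this order (a step that is already met when the one before it is completed fails the run):
1. the plunger is pulled out, turned, and stays out by itself with the fingers off it, the arm still parked (value of joint plunger above 0.012 m and value of joint plunger_turn above 0.4 rad and contact force between the fingers and plunger below 0.2 N and value of joint swing_arm between -0.3 and 0.3 rad), for 0.2 s.
2. the arm is swung to the side index position while the plunger stays held out (value of joint plunger above 0.012 m and (value of joint swing_arm above 0.79 rad or value of joint swing_arm below -0.79 rad)), for 0.1 s.
At the end, for the whole second after the job is handed in: Plunger down in the index hole (within 2.5 mm of home), T-handle turned back (within 0.2 rad), camera within 10 mm (seen from above) of the blue chip holder's centre, that holder within 4 mm of fully home against its brass stop, arm at rest (value of joint plunger below 0.0025 m and value of joint plunger_turn below 0.2 rad and horizontal distance between camera and chip_holder_center below 0.01 m and x of chip_holder_center in the frame of stand above 0.096 m and velocity of joint swing_arm between -0.05 and 0.05 rad/s); the robot touches nothing.
It fails at once if the white target's holder is moved by more than 10 mm (distance of target_holder_center from where it was at the start of the episode above 0.01 m).
It fails at once if a bystander is moved by more than 25 mm (distance of any of objective_center, petri_center, slide_box_center, reagent_center, driver, tweezers_center, hex_key_center from where it was at the start of the episode above 0.025 m).
It also fails if it takes over 72 s, if anything falls off the work surface, if the arm or the gripper's body presses on something with over 40 N, if the wrist force passes 120 N, or if a joint passes its speed limit or range.

## Working session

There is one attempt and no reset: what is moved stays moved. The work goes in short steps, Python scripts to look and compute and a shell command to move; the robot and the scene stay as the last step left them, time stands still between calls to the robot, and variables do not carry over. Pictures are saved under pics/ and viewed, at most 10 in all, crops included, and the job is handed in when it is done.

```bash
ls; mkdir -p pics
python3 - <<'E'
from station import ctrl
import cv2
for n in("top","side"):
    cv2.imwrite(f"pics/{n}0.png",ctrl.snapshot(n)[:,:,::-1])
    p=ctrl.camera_params(n);print(n,{k:(v.tolist() if hasattr(v,'tolist') else v) for k,v in p.items()})
print(ctrl.camera_params("wrist"),ctrl.nose_length);s=ctrl.sense();print(s)
E
```

```text
pics
top {'mtx': [[377.07164492886153, 0.0, 323.9375897200497], [0.0, 377.07164492886153, 203.80639750106633], [0.0, 0.0, 1.0]], 'k1': -0.06421082664381755, 'R': [[0.019598401897394903, -0.9997990969216227, 0.004203384086193903], [-0.9965711032803692, -0.01987280422565152, -0.08031878832973381], [0.080386185066937, -0.002614851222691466, -0.9967603642819409]], 't': [-0.059140005102850446, 0.5572266578252616, 1.077068138437447]}
side {'mtx': [[406.21852395642037, 0.0, 318.40736450717674], [0.0, 406.21852395642037, 200.00809458645577], [0.0, 0.0, 1.0]], 'k1': -0.08965583817472073, 'R': [[0.9998711493071445, 0.0071223822983885205, 0.014385981148521793], [0.015611377658256051, -0.6401035671284602, -0.768130007379631], [0.003737602282389848, 0.768255618280671, -0.6401322795402232]], 't': [-0.5193373405470464, 0.06346959177136482, 1.4949381948011942]}
{'mtx': array([[308.90460148,   0.        , 317.03165694],
       [  0.        , 308.90460148, 198.56538512],
       [  0.        ,   0.        ,   1.        ]]), 'k1': -0.04734323371670525, 'T_tool_cam': array([[-4.73421592e-04, -9.61687863e
[... 353 characters left out ...]
 ,  0.33281392, -0.06466786,  1.46086043,  0.02160133,
        1.34991907, -0.08849201]), 'qd': array([ 1.58494675e-03, -1.55176169e-03, -1.56968210e-03, -2.09065081e-03,
        4.12081773e-05, -1.35253748e-03,  1.10284369e-04]), 'joint_efforts': array([ 6.96362949e-04, -6.24549079e+01,  2.38765148e-02, -3.90706909e+01,
       -6.15205080e-02,  3.67706444e-02,  5.98397150e-05]), 'tool_pos': array([0.25918414, 0.5683508 , 0.23282867]), 'ee_rot': array([ 2.12283014e-01,  9.77208011e-01, -6.44556363e-04, -1.03349130e-04]), 'force': array([-0.3731038,  0.4615679,  0.3499295]), 'wrist_torque': array([ 0.01097299,  0.01650772, -0.00924096]), 'finger_force': 0.0, 'grip_width': 0.08682592330657797}
```

View pics/top0.png

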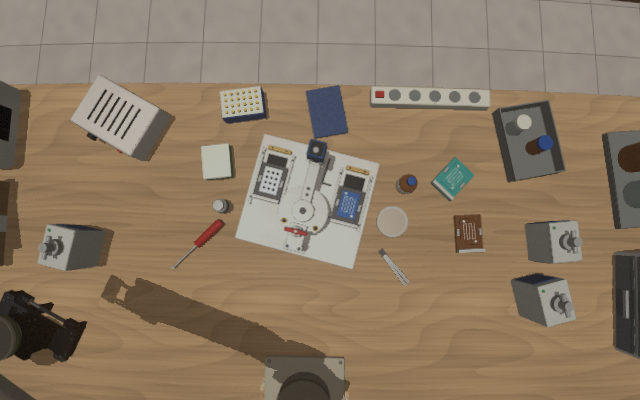

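View pics/side0.png

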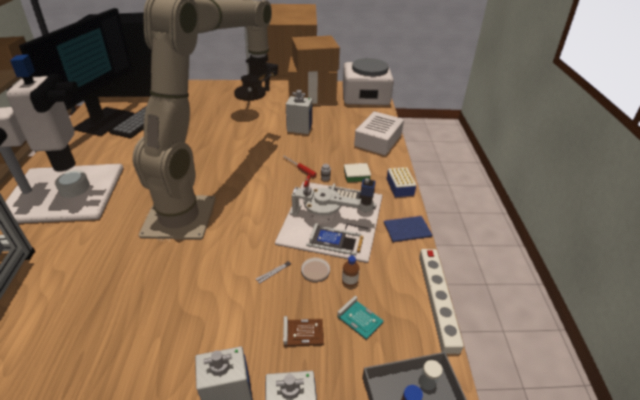

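Run:
```python
import cv2
im=cv2.imread("pics/top0.png")[122:274,225:390]
cv2.imwrite("pics/crop0.png",cv2.resize(im,None,fx=3.9,fy=3.9,interpolation=cv2.INTER_CUBIC)); print(im.shape)
```

```text
(152, 165, 3)
```

View pics/crop0.png

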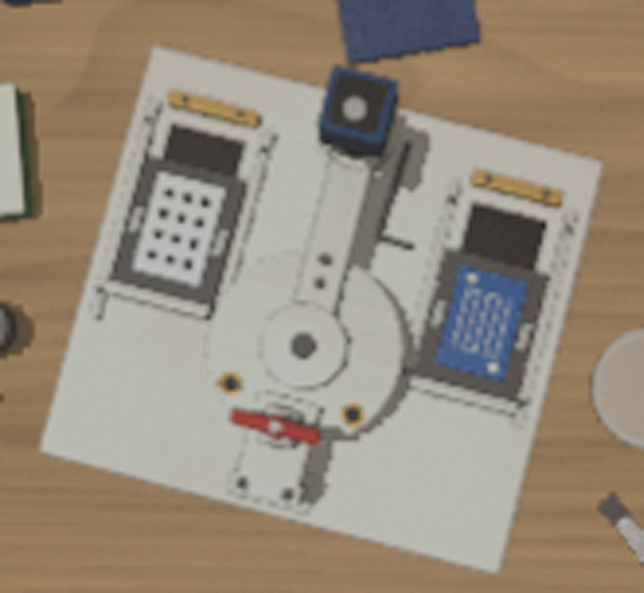

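```bash
cat > h.py <<'E'
import numpy as np,cv2
from scipy.optimize import least_squares
from scipy.spatial.transform import Rotation as Ro
from station import ctrl
def proj(X,n):
    p=ctrl.camera_params(n);k=p["k1"]
    if n=="wrist":
        s=ctrl.sense();W=np.eye(4);W[:3,:3]=Ro.from_quat(s["ee_rot"]).as_matrix();W[:3,3]=s["tool_pos"]
        M=np.linalg.inv(W@p["T_tool_cam"]);R,t=M[:3,:3],M[:3,3]
    else: R,t=np.array(p["R"]),np.array(p["t"])
    c=np.atleast_2d(X)@np.array(R).T+t;u=c[:,:2]/c[:,2:];u=u*(1+k*(u**2).sum(1,keepdims=True))
    m=np.array(p["mtx"]);return u@m[:2,:2].T+m[:2,2]
def S2W(q,P):  # q=(x,y,yaw) stand; P in stand frame (m)
    P=np.atleast_2d(P);c,s=np.cos(q[2]),np.sin(q[2])
    return np.c_[q[0]+c*P[:,0]-s*P[:,1],q[1]+s*P[:,0]+c*P[:,1],P[:,2]]
def fit(P,uv,n,q0):
    r=least_squares(lambda q:(proj(S2W(q,P),n)-uv).ravel(),q0,x_scale=[.01,.01,.01]);return r.x,r.fun.reshape(-1,2)
def go(q,P,yaw):
    """print tool-axes shift (mm) from now to stand point P (TCP), then turn about tool z so tool y lies at stand angle yaw (deg)"""
    s=ctrl.sense();R=Ro.from_quat(s["ee_rot"]);T=S2W(q,P)[0]
    dp=R.inv().apply(T-s["tool_pos"])*1e3
    y=R.as_matrix()[:,1];cur=np.degrees(np.arctan2(y[1],y[0])-q[2])
    d=-(yaw-cur);d=(d+90)%180-90
    print("target",T.round(4),"dp",dp.round(1),"turn_z",round(d,1),"tilt",R.as_matrix()[:,2].round(3),"F",s["force"].round(1),"t",round(s["clock"],2))
E
python3 - <<'E'
from h import *
cr=np.array([[153,46],[601,160],[497,572],[41,451],[303,346],[277,427],[235,416],[320,437],[354,108]])/3.9+[225,122]-.4
P=np.array([[.2,.18,.012],[.2,-.18,.012],[-.125,-.18,.012],[-.125,.18,.012],[0,0,.112],[-.058,0,.166],[-.058,.03,.164],[-.058,-.03,.164],[.155,0,.203]])
q,f=fit(P[:4],cr[:4],"top",[.55,0,-.2]);print(q.tolist(),f.round(1).tolist())
print((proj(S2W(q,P),"top")-cr).round(1).tolist())
go(q,[-.058,0,.25],0)
# holder bar ends
bar=np.array([[413,380],[522,408]])/3.9+[225,122]-.4
for x in(-.02,-.01,0,.01,.02): print(x,(proj(S2W(q,[[x,-.079,.042],[x,-.159,.042]]),"top")-bar).round(1).tolist())
E
```

```text
[0.5338849480109769, 0.009788802435857696, -0.2349208586737373] [[-0.6, -1.0], [1.0, -0.3], [0.9, 0.7], [-1.2, 0.4]]
[[-0.6, -1.0], [1.0, -0.3], [0.9, 0.7], [-1.2, 0.4], [-0.0, -0.5], [-0.4, -0.5], [-1.0, -0.6], [0.1, -0.0], [1.0, -2.5]]
target [0.4775 0.0233 0.25  ] dp [-424.8 -405.4  -16.6] turn_z 78.9 tilt [-0.    -0.001 -1.   ] F [-0.4  0.5  0.3] t 0.1
-0.02 [[-2.0, 6.1], [-2.7, 6.0]]
-0.01 [[-1.1, 2.7], [-1.9, 2.6]]
0 [[-0.2, -0.7], [-1.0, -0.8]]
0.01 [[0.7, -4.1], [-0.2, -4.2]]
0.02 [[1.6, -7.5], [0.7, -7.6]]
```

```bash
cat >> h.py <<'E'
q=[0.5339,0.0098,-0.2349]
E
python3 - <<'E'
from h import *
go(q,[-.045,-.125,.28],0)
E
```

```text
target [ 0.461  -0.1013  0.28  ] dp [-461.5 -525.6  -46.5] turn_z 78.9 tilt [-0.    -0.001 -1.   ] F [-0.4  0.5  0.3] t 0.1
```

```bash
python3 -m pendant '[{"turn":[0,0,0],"dp":[-23,-26,-5],"grip":1},{"turn":[0,0,0],"dp":[-23,-26,-5],"grip":1},{"turn":[0,0,0],"dp":[-23,-26,-5],"grip":1},{"turn":[0,0,0],"dp":[-23,-26,-5],"grip":1},{"turn":[0,0,0],"dp":[-23,-26,-5],"grip":1}]'
python3 -m pendant '[{"turn":[0,0,0],"dp":[-23,-26,-5],"grip":1},{"turn":[0,0,0],"dp":[-23,-26,-5],"grip":1},{"turn":[0,0,0],"dp":[-23,-26,-5],"grip":1},{"turn":[0,0,0],"dp":[-23,-26,-5],"grip":1},{"turn":[0,0,0],"dp":[-23,-26,0],"grip":1}]' >/dev/null
python3 -m pendant '[{"turn":[0,0,0],"dp":[-23,-26,0],"grip":1},{"turn":[0,0,0],"dp":[-23,-26,0],"grip":1},{"turn":[0,0,0],"dp":[-23,-26,0],"grip":1},{"turn":[0,0,0],"dp":[-23,-26,0],"grip":1},{"turn":[0,0,0],"dp":[-23,-26,0],"grip":1}]' >/dev/null
python3 -m pendant '[{"turn":[0,0,0],"dp":[-23,-26,0],"grip":1},{"turn":[0,0,0],"dp":[-23,-26,0],"grip":1},{"turn":[0,0,0],"dp":[-23,-26,0],"grip":1},{"turn":[0,0,0],"dp":[-23,-26,0],"grip":1},{"turn":[0,0,0],"dp":[-23,-26,0],"grip":1}]' >/dev/null
python3 -m pendant '[{"turn":[0,0,8],"dp":[0,0,0],"grip":1},{"turn":[0,0,8],"dp":[0,0,0],"grip":1},{"turn":[0,0,8],"dp":[0,0,0],"grip":1},{"turn":[0,0,8],"dp":[0,0,0],"grip":1},{"turn":[0,0,8],"dp":[0,0,0],"grip":1}]' >/dev/null
python3 -m pendant '[{"turn":[0,0,8],"dp":[0,0,0],"grip":1},{"turn":[0,0,8],"dp":[0,0,0],"grip":1},{"turn":[0,0,8],"dp":[0,0,0],"grip":1},{"turn":[0,0,8],"dp":[0,0,0],"grip":1},{"turn":[0,0,6.9],"dp":[0,0,0],"grip":1}]'
python3 - <<'E'
from h import *
go(q,[-.045,-.125,.28],0); print(ctrl.sense()["joints"].round(2),ctrl.sense()["grip_width"])
cv2.imwrite("pics/w1.png",ctrl.snapshot("wrist")[:,:,::-1])
E
```

```text
clock: 0.6
tool_pos: [0.3101, 0.4011, 0.2584]
ee_rot: [0.212, 0.977, -0.0, -0.0]
force: [0.9, 0.5, 0.2]
grip_width: 0.055
finger_force: 0.0
clock: 3.1
tool_pos: [0.4619, -0.0953, 0.2783]
ee_rot: [0.787, 0.617, -0.0, -0.0]
force: [0.6, -0.0, 0.3]
grip_width: 0.0005
finger_force: 0.0
target [ 0.461  -0.1013  0.28  ] dp [-6.1  0.6 -1.7] turn_z -0.3 tilt [-0.  0. -1.] F [ 0.6 -0.   0.3] t 3.1
[-0.5  -0.07  0.58  1.8   0.04  1.4  -0.16] 0.00048304157490269796
```

View pics/w1.png

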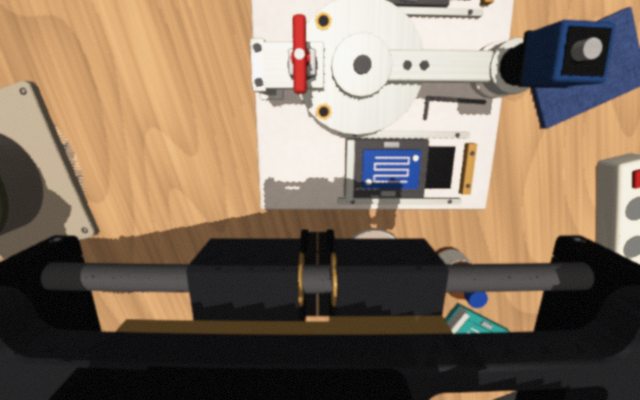

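Run:
```python
from h import *
P=np.array([[-.125,-.18,.012],[.2,-.18,.012],[0,0,.112],[-.058,0,.164],[.155,0,.203]])
uv=np.array([[263.,209],[486,209],[362,65],[300,54],[592,47]])
for n in P,: print((proj(S2W(q,P),"wrist")-uv).round(1).tolist())
print(fit(P,uv,"wrist",q))
bar=np.array([[353,139],[352,198]])
for x in(-.01,0,.01): print(proj(S2W(q,[[x,-.079,.042],[x,-.159,.042]]),"wrist").round(1).tolist())
```

```text
[[-1.0, 1.2], [2.1, -1.5], [1.2, -2.3], [-0.1, -0.3], [7.2, -0.6]]
(array([ 0.53173766,  0.00946206, -0.23620842]), array([[-2.52155733,  1.64289893],
       [ 0.51588125, -0.79734271],
       [-0.9509098 , -1.39940615],
       [-2.63188812,  0.72738708],
       [ 4.38682023,  0.8687709 ]]))
[[345.5, 139.2], [344.7, 201.1]]
[[353.5, 139.1], [352.4, 201.0]]
[[361.6, 139.1], [360.0, 200.9]]
```

```bash
python3 -m pendant '[{"turn":[0,0,0],"dp":[-6,0,30],"grip":1},{"turn":[0,0,0],"dp":[0,0,40],"grip":1},{"turn":[0,0,0],"dp":[0,0,40],"grip":1},{"turn":[0,0,0],"dp":[0,0,40],"grip":1},{"turn":[0,0,0],"dp":[0,0,40],"grip":1}]' >/dev/null
python3 -m pendant '[{"turn":[0,0,0],"dp":[0,0,30],"grip":1},{"turn":[0,0,0],"dp":[0,0,22],"grip":1},{"turn":[0,0,0],"dp":[0,0,0],"grip":1}]'
python3 - <<'E'
from h import *
go(q,[-.018,-.125,.034],0);go(q,[.030,-.125,.034],0)
E
```

```text
clock: 3.95
tool_pos: [0.4585, -0.101, 0.034]
ee_rot: [0.784, 0.621, -0.002, -0.001]
force: [-0.1, 0.3, 0.6]
grip_width: 0.0005
finger_force: 0.0
target [ 0.4873 -0.1076  0.034 ] dp [ 0.2 29.6 -0.1] turn_z 0.2 tilt [-0.005 -0.001 -1.   ] F [-0.1  0.3  0.6] t 3.95
target [ 0.534  -0.1187  0.034 ] dp [ 0.1 77.6 -0.3] turn_z 0.2 tilt [-0.005 -0.001 -1.   ] F [-0.1  0.3  0.6] t 3.95
```

Push +y of the tool: expected to be home at about 77 mm.

```bash
python3 -m pendant '[{"turn":[0,0,0],"dp":[0,10,0],"grip":1},{"turn":[0,0,0],"dp":[0,10,0],"grip":1},{"turn":[0,0,0],"dp":[0,5,0],"grip":1},{"turn":[0,0,0],"dp":[0,5,0],"grip":1},{"turn":[0,0,0],"dp":[0,5,0],"grip":1}]'
python3 -m pendant '[{"turn":[0,0,0],"dp":[0,5,0],"grip":1},{"turn":[0,0,0],"dp":[0,5,0],"grip":1},{"turn":[0,0,0],"dp":[0,5,0],"grip":1},{"turn":[0,0,0],"dp":[0,5,0],"grip":1},{"turn":[0,0,0],"dp":[0,5,0],"grip":1}]'
python3 -m pendant '[{"turn":[0,0,0],"dp":[0,4,0],"grip":1},{"turn":[0,0,0],"dp":[0,4,0],"grip":1},{"turn":[0,0,0],"dp":[0,2,0],"grip":1},{"turn":[0,0,0],"dp":[0,0,0],"grip":1}]'
python3 - <<'E'
from h import *
go(q,[.030,-.125,.034],0)
E
```

```text
clock: 4.45
tool_pos: [0.4951, -0.1092, 0.0368]
ee_rot: [0.785, 0.62, 0.0, -0.0]
force: [-2.0, 1.0, 1.9]
grip_width: 0.0003
finger_force: 1.1
clock: 4.95
tool_pos: [0.5194, -0.1151, 0.0365]
ee_rot: [0.785, 0.62, -0.0, -0.0]
force: [-1.6, 0.7, 1.8]
grip_width: 0.0004
finger_force: 1.1
clock: 5.35
tool_pos: [0.5292, -0.1175, 0.0365]
ee_rot: [0.785, 0.62, 0.0, 0.0]
force: [0.0, 0.3, -0.2]
grip_width: 0.0005
finger_force: 0.0
target [ 0.534  -0.1187  0.034 ] dp [-0.1  4.9  2.5] turn_z 0.0 tilt [ 0.001 -0.    -1.   ] F [ 0.   0.3 -0.2] t 5.35
```

```bash
python3 -m pendant '[{"turn":[0,0,0],"dp":[0,1,0],"grip":1},{"turn":[0,0,0],"dp":[0,1,0],"grip":1},{"turn":[0,0,0],"dp":[0,1,0],"grip":1},{"turn":[0,0,0],"dp":[0,1,0],"grip":1}]'
python3 -m pendant '[{"turn":[0,0,0],"dp":[0,1,0],"grip":1},{"turn":[0,0,0],"dp":[0,1,0],"grip":1}]'
python3 -m pendant '[{"turn":[0,0,0],"dp":[0,1,0],"grip":1},{"turn":[0,0,0],"dp":[0,0.5,0],"grip":1}]'
```

```text
clock: 5.75
tool_pos: [0.5327, -0.1182, 0.0365]
ee_rot: [0.785, 0.62, 0.0, -0.0]
force: [-1.8, 0.0, 1.4]
grip_width: 0.0003
finger_force: 0.8
clock: 5.95
tool_pos: [0.5347, -0.1187, 0.0365]
ee_rot: [0.785, 0.62, 0.0, -0.0]
force: [-1.7, 0.4, 0.2]
grip_width: 0.0003
finger_force: 0.8
clock: 6.15
tool_pos: [0.5362, -0.1191, 0.0365]
ee_rot: [0.785, 0.62, 0.0, -0.0]
force: [-1.9, 0.9, 1.5]
grip_width: 0.0007
finger_force: 0.9
```

```bash
python3 -m pendant '[{"turn":[0,0,0],"dp":[0,1,0],"grip":1},{"turn":[0,0,0],"dp":[0,1,0],"grip":1}]'
python3 -m pendant '[{"turn":[0,0,0],"dp":[0,1,0],"grip":1},{"turn":[0,0,0],"dp":[0,1,0],"grip":1}]'
python3 -m pendant '[{"turn":[0,0,0],"dp":[0,1,0],"grip":1},{"turn":[0,0,0],"dp":[0,0.5,0],"grip":1}]'
```

```text
clock: 6.35
tool_pos: [0.5373, -0.1193, 0.0364]
ee_rot: [0.785, 0.62, -0.001, -0.001]
force: [-7.6, 3.3, 5.7]
grip_width: 0.0007
finger_force: 4.5
clock: 6.55
tool_pos: [0.5373, -0.1194, 0.036]
ee_rot: [0.785, 0.62, -0.002, -0.003]
force: [-16.9, 5.2, 14.1]
grip_width: 0.0004
finger_force: 9.0
clock: 6.75
tool_pos: [0.5374, -0.1193, 0.0357]
ee_rot: [0.785, 0.62, -0.003, -0.004]
force: [-22.0, 6.4, 17.9]
grip_width: 0.0004
finger_force: 11.5
```

```bash
python3 -m pendant '[{"turn":[0,0,0],"dp":[0,-10,0],"grip":1},{"turn":[0,0,0],"dp":[0,-15,0],"grip":1},{"turn":[0,0,0],"dp":[0,0,-40],"grip":1},{"turn":[0,0,0],"dp":[0,0,-45],"grip":1},{"turn":[0,0,0],"dp":[0,0,-45],"grip":1}]' >/dev/null
python3 -m pendant '[{"turn":[0,0,0],"dp":[0,0,-45],"grip":0.3},{"turn":[0,0,0],"dp":[0,0,-40],"grip":0.3},{"turn":[0,0,0],"dp":[0,0,0],"grip":0.3}]'
python3 - <<'E'
from h import *
go(q,[-.058,0,.235],0)
E
```

```text
clock: 7.55
tool_pos: [0.5198, -0.1153, 0.2571]
ee_rot: [0.785, 0.62, 0.004, 0.003]
force: [0.2, -0.0, 0.2]
grip_width: 0.0169
finger_force: 0.0
target [0.4775 0.0233 0.235 ] dp [124.9 -73.5  21.8] turn_z 0.0 tilt [ 0.01  0.   -1.  ] F [ 0.2 -0.   0.2] t 7.55
```

```bash
python3 -m pendant '[{"turn":[0,0,0],"dp":[31,-18,0],"grip":0.3},{"turn":[0,0,0],"dp":[31,-18,0],"grip":0.3},{"turn":[0,0,0],"dp":[31,-18,0],"grip":0.3},{"turn":[0,0,0],"dp":[31,-18,0],"grip":0.3},{"turn":[0,0,0],"dp":[0,0,0],"grip":0.3}]'
python3 - <<'E'
from h import *
go(q,[-.058,0,.149],0)
cv2.imwrite("pics/w2.png",ctrl.snapshot("wrist")[:,:,::-1])
print(proj(S2W(q,[[-.058,0,.164],[-.058,.03,.164],[-.058,-.03,.164],[0,0,.112]]),"wrist"))
E
```

```text
clock: 8.05
tool_pos: [0.4748, 0.0276, 0.251]
ee_rot: [0.783, 0.622, 0.001, -0.001]
force: [0.8, -0.1, 0.1]
grip_width: 0.0559
finger_force: 0.0
target [0.4775 0.0233 0.149 ] dp [ -3.7   3.6 102. ] turn_z 0.4 tilt [ 0.     0.002 -1.   ] F [ 0.8 -0.1  0.1] t 8.05
[[320.07547894 207.38035262]
 [320.35544507 170.92108586]
 [319.80974843 241.50072522]
 [379.02020699 191.59246002]]
```

View pics/w2.png

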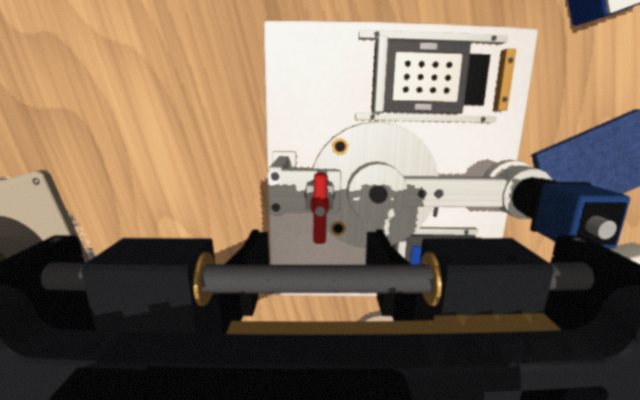

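```bash
python3 -m pendant '[{"turn":[0,0,0.4],"dp":[-4.7,3.6,0],"grip":0.3},{"turn":[0,0,0],"dp":[0,0,30],"grip":0.3},{"turn":[0,0,0],"dp":[0,0,30],"grip":0.3},{"turn":[0,0,0],"dp":[0,0,25],"grip":0.3},{"turn":[0,0,0],"dp":[0,0,17],"grip":0.3}]' >/dev/null
python3 -m pendant '[{"turn":[0,0,0],"dp":[0,0,0],"grip":0.3}]'
python3 - <<'E'
from h import *
go(q,[-.058,-.001,.149],0)
E
```

```text
clock: 8.7
tool_pos: [0.4773, 0.0153, 0.1474]
ee_rot: [0.788, 0.616, -0.002, -0.0]
force: [-0.7, 0.4, 0.4]
grip_width: 0.061
finger_force: 0.0
target [0.4773 0.0223 0.149 ] dp [ 6.8 -1.7 -1.6] turn_z -0.5 tilt [-0.003 -0.002 -1.   ] F [-0.7  0.4  0.4] t 8.7
```

```bash
python3 -m pendant '[{"turn":[0,0,-0.4],"dp":[7,-1.5,-1.5],"grip":0.3},{"turn":[0,0,0],"dp":[0,0,0],"grip":0.3},{"turn":[0,0,0],"dp":[0,0,0],"grip":0.3}]' >/dev/null
python3 - <<'E'
from h import *
go(q,[-.058,0,.149],0)
E
python3 -m pendant '[{"turn":[0,0,0],"dp":[0,0,0],"grip":1},{"turn":[0,0,0],"dp":[0,0,0],"grip":1},{"turn":[0,0,0],"dp":[0,0,0],"grip":1},{"turn":[0,0,0],"dp":[0,0,0],"grip":1},{"turn":[0,0,0],"dp":[0,0,0],"grip":1}]'
python3 -m pendant '[{"turn":[0,0,0],"dp":[0,0,0],"grip":1},{"turn":[0,0,0],"dp":[0,0,0],"grip":1}]'
python3 - <<'E'
from h import *
go(q,[-.058,0,.149],0)
E
```

```text
target [0.4775 0.0233 0.149 ] dp [-1.8 -1.4  3.1] turn_z 0.1 tilt [ 0.002  0.001 -1.   ] F [-0.4 -0.6  0.7] t 9.0
clock: 9.5
tool_pos: [0.4785, 0.0245, 0.151]
ee_rot: [0.785, 0.62, 0.0, -0.0]
force: [0.0, -0.0, -0.2]
grip_width: 0.0287
finger_force: 0.0
clock: 9.7
tool_pos: [0.4782, 0.0246, 0.151]
ee_rot: [0.785, 0.62, -0.0, -0.0]
force: [-10.4, 2.2, 5.9]
grip_width: 0.0132
finger_force: 5.6
target [0.4775 0.0233 0.149 ] dp [-1.4 -0.3  2. ] turn_z 0.1 tilt [-0.001  0.    -1.   ] F [-10.4   2.2   5.9] t 9.7
```

```bash
python3 -m pendant '[{"turn":[0,0,0],"dp":[0,0,0],"grip":1},{"turn":[0,0,0],"dp":[0,0,0],"grip":1},{"turn":[0,0,0],"dp":[0,0,0],"grip":1},{"turn":[0,0,0],"dp":[0,0,0],"grip":1}]'
python3 - <<'E'
from h import *
go(q,[-.058,0,.149],0)
E
```

```text
clock: 10.1
tool_pos: [0.4771, 0.0249, 0.1509]
ee_rot: [0.785, 0.62, -0.001, -0.001]
force: [-8.3, 0.9, 7.8]
grip_width: 0.0108
finger_force: 30.0
target [0.4775 0.0233 0.149 ] dp [-1.4  0.8  1.9] turn_z 0.1 tilt [-0.003  0.001 -1.   ] F [-8.3  0.9  7.8] t 10.1
```

```bash
python3 -m pendant '[{"turn":[0,0,0],"dp":[-1,-1,-4],"grip":1},{"turn":[0,0,0],"dp":[0,0,-5],"grip":1},{"turn":[0,0,0],"dp":[0,0,-5],"grip":1},{"turn":[0,0,0],"dp":[0,0,-2.5],"grip":1},{"turn":[0,0,0],"dp":[0,0,0],"grip":1}]'
python3 -m pendant '[{"turn":[0,0,0],"dp":[0,0,0],"grip":1},{"turn":[0,0,0],"dp":[0,0,0],"grip":1}]'
```

```text
clock: 10.6
tool_pos: [0.4764, 0.0246, 0.167]
ee_rot: [0.785, 0.62, -0.0, -0.001]
force: [-1.0, 5.5, -11.9]
grip_width: 0.0109
finger_force: 30.0
clock: 10.8
tool_pos: [0.4764, 0.0246, 0.1667]
ee_rot: [0.785, 0.62, -0.001, -0.001]
force: [0.9, 5.2, -12.0]
grip_width: 0.0107
finger_force: 30.0
```

```bash
python3 -m pendant '[{"turn":[0,0,0],"dp":[1,0,-1],"grip":1},{"turn":[0,0,8],"dp":[0,0,0],"grip":1},{"turn":[0,0,8],"dp":[0,0,0],"grip":1},{"turn":[0,0,8],"dp":[0,0,0],"grip":1}]'
python3 -m pendant '[{"turn":[0,0,8],"dp":[0,0,0],"grip":1},{"turn":[0,0,8],"dp":[0,0,0],"grip":1},{"turn":[0,0,8],"dp":[0,0,0],"grip":1},{"turn":[0,0,8],"dp":[0,0,0],"grip":1}]'
python3 -m pendant '[{"turn":[0,0,8],"dp":[0,0,0],"grip":1},{"turn":[0,0,8],"dp":[0,0,0],"grip":1},{"turn":[0,0,8],"dp":[0,0,0],"grip":1},{"turn":[0,0,5],"dp":[0,0,0],"grip":1},{"turn":[0,0,0],"dp":[0,0,0],"grip":1}]'
python3 - <<'E'
from h import *
go(q,[-.058,0,.149],-90);print(ctrl.sense()["wrist_torque"])
E
```

```text
clock: 11.2
tool_pos: [0.4768, 0.0247, 0.1678]
ee_rot: [0.898, 0.44, -0.001, -0.0]
force: [0.0, 2.3, -11.5]
grip_width: 0.0108
finger_force: 30.0
clock: 11.6
tool_pos: [0.477, 0.0244, 0.1679]
ee_rot: [0.984, 0.176, -0.001, 0.0]
force: [1.3, 1.3, -12.5]
grip_width: 0.0102
finger_force: 30.0
clock: 12.1
tool_pos: [0.4771, 0.0241, 0.168]
ee_rot: [0.997, -0.074, -0.001, 0.001]
force: [0.0, -0.9, -11.9]
grip_width: 0.0105
finger_force: 30.0
target [0.4775 0.0233 0.149 ] dp [ 0.6  0.7 19. ] turn_z 4.9 tilt [-0.001 -0.001 -1.   ] F [  0.   -0.9 -11.9] t 12.1
[-0.13062156  0.07557697 -0.03164149]
```

```bash
python3 -m pendant '[{"turn":[0,0,0],"dp":[0,0,2],"grip":1},{"turn":[0,0,0],"dp":[0,0,1],"grip":1}]'
python3 -m pendant '[{"turn":[0,0,0],"dp":[0,0,0],"grip":0.25},{"turn":[0,0,0],"dp":[0,0,0],"grip":0.25},{"turn":[0,0,0],"dp":[0,0,0],"grip":0.25},{"turn":[0,0,0],"dp":[0,0,0],"grip":0.25},{"turn":[0,0,0],"dp":[0,0,0],"grip":0.25}]'
python3 -m pendant '[{"turn":[0,0,0],"dp":[0,0,-20],"grip":0.25},{"turn":[0,0,0],"dp":[0,0,-30],"grip":0.25},{"turn":[0,0,0],"dp":[0,0,-30],"grip":0.25},{"turn":[0,0,0],"dp":[0,0,0],"grip":0.25},{"turn":[0,0,0],"dp":[0,0,0],"grip":0.25}]' >/dev/null
python3 - <<'E'
from h import *
cv2.imwrite("pics/w3.png",ctrl.snapshot("wrist")[:,:,::-1])
go(q,[.155,0,.255],90)
E
```

```text
clock: 12.3
tool_pos: [0.4771, 0.0242, 0.165]
ee_rot: [0.997, -0.072, -0.0, 0.0]
force: [-0.5, -2.2, -11.1]
grip_width: 0.0106
finger_force: 30.0
clock: 12.8
tool_pos: [0.4778, 0.0248, 0.1659]
ee_rot: [0.997, -0.073, 0.0, -0.0]
force: [-0.5, -0.2, -0.2]
grip_width: 0.0429
finger_force: 0.0
target [ 0.6846 -0.0263  0.255 ] dp [212.6  20.2 -10. ] turn_z 5.1 tilt [-0.  0. -1.] F [ 0.1 -0.6  0.4] t 13.35
```

View pics/w3.png

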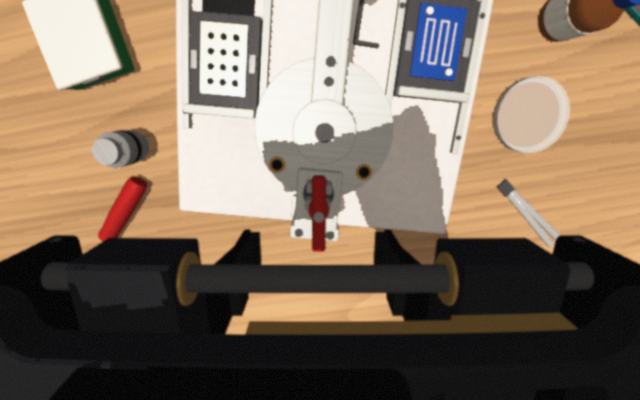

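```bash
python3 -m pendant '[{"turn":[0,0,0],"dp":[42,4,0],"grip":0},{"turn":[0,0,0],"dp":[42,4,0],"grip":0},{"turn":[0,0,0],"dp":[42,4,0],"grip":0},{"turn":[0,0,0],"dp":[42,4,0],"grip":0},{"turn":[0,0,0],"dp":[42,4,0],"grip":0}]' >/dev/null
python3 -m pendant '[{"turn":[0,0,5.1],"dp":[2,0,0],"grip":0},{"turn":[0,0,0],"dp":[0,0,0],"grip":0},{"turn":[0,0,0],"dp":[0,0,0],"grip":0},{"turn":[0,0,0],"dp":[0,0,0],"grip":0}]'
python3 - <<'E'
from h import *
go(q,[.155,0,.162],90)
E
```

```text
clock: 14.25
tool_pos: [0.6837, -0.0257, 0.2457]
ee_rot: [0.993, -0.117, -0.0, -0.0]
force: [-0.3, -1.0, 0.7]
grip_width: 0.0871
finger_force: 0.0
target [ 0.6846 -0.0263  0.162 ] dp [ 1.1  0.4 83.7] turn_z 0.1 tilt [ 0.     0.001 -1.   ] F [-0.3 -1.   0.7] t 14.25
```

```bash
python3 -m pendant '[{"turn":[0,0,0],"dp":[0,0,20],"grip":0},{"turn":[0,0,0],"dp":[0,0,25],"grip":0},{"turn":[0,0,0],"dp":[0,0,20],"grip":0},{"turn":[0,0,0],"dp":[0,0,18],"grip":0},{"turn":[0,0,0],"dp":[0,0,0],"grip":0}]'
python3 -m pendant '[{"turn":[0,0,0],"dp":[0,0,0],"grip":1},{"turn":[0,0,0],"dp":[0,0,0],"grip":1},{"turn":[0,0,0],"dp":[0,0,0],"grip":1},{"turn":[0,0,0],"dp":[0,0,0],"grip":1},{"turn":[0,0,0],"dp":[0,0,0],"grip":1}]'
python3 -m pendant '[{"turn":[0,0,0],"dp":[0,0,0],"grip":1},{"turn":[0,0,0],"dp":[0,0,0],"grip":1}]'
python3 - <<'E'
from h import *
go(q,[.155,0,.162],90)
E
```

```text
clock: 14.75
tool_pos: [0.6826, -0.0252, 0.1606]
ee_rot: [0.993, -0.117, -0.002, -0.0]
force: [0.1, 0.1, -0.6]
grip_width: 0.0867
finger_force: 0.0
clock: 15.25
tool_pos: [0.6844, -0.0261, 0.163]
ee_rot: [0.993, -0.118, 0.0, -0.0]
force: [0.4, -0.2, -0.0]
grip_width: 0.0551
finger_force: 0.0
clock: 15.45
tool_pos: [0.6843, -0.026, 0.1626]
ee_rot: [0.993, -0.118, 0.0, -0.0]
force: [0.4, -0.3, 1.0]
grip_width: 0.0438
finger_force: 30.0
target [ 0.6846 -0.0263  0.162 ] dp [0.3 0.2 0.6] turn_z -0.1 tilt [ 0.  0. -1.] F [ 0.4 -0.3  1. ] t 15.45
```

Perfect centring. Swing: 10 rows of 5°.

```bash
python3 -m pendant '[{"turn":[0,0,5],"dp":[-0.6,13.5,0],"grip":1},{"turn":[0,0,5],"dp":[-0.6,13.5,0],"grip":1},{"turn":[0,0,5],"dp":[-0.6,13.5,0],"grip":1},{"turn":[0,0,0],"dp":[0,0,0],"grip":1}]'
python3 -m pendant '[{"turn":[0,0,5],"dp":[-0.6,13.5,0],"grip":1},{"turn":[0,0,5],"dp":[-0.6,13.5,0],"grip":1},{"turn":[0,0,5],"dp":[-0.6,13.5,0],"grip":1},{"turn":[0,0,0],"dp":[0,0,0],"grip":1}]'
python3 -m pendant '[{"turn":[0,0,5],"dp":[-0.6,13.5,0],"grip":1},{"turn":[0,0,5],"dp":[-0.6,13.5,0],"grip":1},{"turn":[0,0,5],"dp":[-0.6,13.5,0],"grip":1},{"turn":[0,0,5],"dp":[-0.6,13.5,0],"grip":1},{"turn":[0,0,0],"dp":[0,0,0],"grip":1}]'
python3 -m pendant '[{"turn":[0,0,0],"dp":[0,0,0],"grip":1},{"turn":[0,0,0],"dp":[0,0,0],"grip":1}]'
python3 - <<'E'
from h import *
go(q,[.1,-.119,.162],40)
E
```

```text
clock: 15.85
tool_pos: [0.6693, -0.0651, 0.1626]
ee_rot: [0.969, -0.248, -0.0, -0.0]
force: [2.3, 1.5, -0.7]
grip_width: 0.0433
finger_force: 30.0
clock: 16.25
tool_pos: [0.6456, -0.0973, 0.1626]
ee_rot: [0.929, -0.371, 0.0, -0.0]
force: [2.9, -1.5, -1.5]
grip_width: 0.044
finger_force: 30.0
clock: 16.75
tool_pos: [0.6025, -0.1291, 0.1627]
ee_rot: [0.85, -0.526, 0.0, 0.0]
force: [3.6, -5.0, -4.0]
grip_width: 0.0438
finger_force: 30.0
clock: 16.95
tool_pos: [0.6036, -0.1286, 0.1626]
ee_rot: [0.852, -0.524, 0.001, 0.001]
force: [0.1, -5.3, -1.1]
grip_width: 0.0436
finger_force: 30.0
target [ 0.6035 -0.1292  0.162 ] dp [0.5 0.4 0.6] turn_z 0.3 tilt [ 0.001 -0.002 -1.   ] F [ 0.1 -5.3 -1.1] t 16.95
```

```bash
python3 -m pendant '[{"turn":[0,0,0],"dp":[0,0,0],"grip":0},{"turn":[0,0,0],"dp":[0,0,0],"grip":0},{"turn":[0,0,0],"dp":[0,0,0],"grip":0},{"turn":[0,0,0],"dp":[0,0,0],"grip":0},{"turn":[0,0,0],"dp":[0,0,0],"grip":0}]'
python3 -m pendant '[{"turn":[0,0,0],"dp":[0,0,-20],"grip":0},{"turn":[0,0,0],"dp":[0,0,-30],"grip":0},{"turn":[0,0,0],"dp":[0,0,-35],"grip":0},{"turn":[0,0,-8],"dp":[0,0,0],"grip":0},{"turn":[0,0,-8],"dp":[0,0,0],"grip":0}]' >/dev/null
python3 -m pendant '[{"turn":[0,0,-8],"dp":[0,0,0],"grip":0.3},{"turn":[0,0,-8],"dp":[0,0,0],"grip":0.3},{"turn":[0,0,-8],"dp":[0,0,0],"grip":0.3},{"turn":[0,0,-8],"dp":[0,0,0],"grip":0.3},{"turn":[0,0,-2],"dp":[0,0,0],"grip":0.3}]' >/dev/null
python3 -m pendant '[{"turn":[0,0,0],"dp":[0,0,0],"grip":0.3},{"turn":[0,0,0],"dp":[0,0,0],"grip":0.3},{"turn":[0,0,0],"dp":[0,0,0],"grip":0.3}]'
python3 - <<'E'
from h import *
go(q,[-.058,0,.245],90)
E
```

```text
clock: 17.45
tool_pos: [0.6028, -0.1282, 0.1625]
ee_rot: [0.851, -0.526, -0.0, -0.0]
force: [-0.6, -0.5, 0.9]
grip_width: 0.076
finger_force: 0.0
clock: 18.75
tool_pos: [0.6027, -0.1284, 0.2475]
ee_rot: [0.993, -0.118, -0.0, -0.0]
force: [0.1, 0.2, -0.3]
grip_width: 0.0612
finger_force: 0.0
target [0.4775 0.0233 0.245 ] dp [-157.3 -118.1    2.5] turn_z -0.1 tilt [ 0.  0. -1.] F [ 0.1  0.2 -0.3] t 18.75
```

```bash
python3 -m pendant '[{"turn":[0,0,0],"dp":[-39.3,-29.7,0],"grip":0.3},{"turn":[0,0,0],"dp":[-39.3,-29.7,0],"grip":0.3},{"turn":[0,0,0],"dp":[-39.3,-29.7,0],"grip":0.3},{"turn":[0,0,0],"dp":[-39.3,-29.7,0],"grip":0.3},{"turn":[0,0,-5],"dp":[0,0,0],"grip":0.3}]' >/dev/null
python3 -m pendant '[{"turn":[0,0,0],"dp":[0,0,30],"grip":0.3},{"turn":[0,0,0],"dp":[0,0,30],"grip":0.3},{"turn":[0,0,0],"dp":[0,0,22],"grip":0.3},{"turn":[0,0,0],"dp":[0,0,0],"grip":0.3},{"turn":[0,0,0],"dp":[0,0,0],"grip":0.3}]'
python3 - <<'E'
from h import *
go(q,[-.058,.001,.165],95)
E
```

```text
clock: 19.75
tool_pos: [0.4778, 0.0237, 0.1662]
ee_rot: [0.997, -0.075, 0.0, 0.0]
force: [0.6, -0.8, 0.2]
grip_width: 0.0611
finger_force: 0.0
target [0.4777 0.0243 0.165 ] dp [-0.2 -0.6  1.2] turn_z -0.1 tilt [ 0. -0. -1.] F [ 0.6 -0.8  0.2] t 19.75
```

Close, lift slightly, and turn back.

```bash
python3 -m pendant '[{"turn":[0,0,0],"dp":[0,0,0],"grip":1},{"turn":[0,0,0],"dp":[0,0,0],"grip":1},{"turn":[0,0,0],"dp":[0,0,0],"grip":1},{"turn":[0,0,0],"dp":[0,0,0],"grip":1},{"turn":[0,0,0],"dp":[0,0,0],"grip":1}]' >/dev/null
python3 -m pendant '[{"turn":[0,0,0],"dp":[0,0,0],"grip":1},{"turn":[0,0,0],"dp":[0,0,0],"grip":1},{"turn":[0,0,0],"dp":[0,0,0],"grip":1},{"turn":[0,0,0],"dp":[0,0,0],"grip":1}]'
python3 -m pendant '[{"turn":[0,0,0],"dp":[0,0,-1.5],"grip":1},{"turn":[0,0,-8],"dp":[0,0,0],"grip":1},{"turn":[0,0,-8],"dp":[0,0,0],"grip":1},{"turn":[0,0,-8],"dp":[0,0,0],"grip":1},{"turn":[0,0,-8],"dp":[0,0,0],"grip":1}]'
python3 -m pendant '[{"turn":[0,0,-8],"dp":[0,0,0],"grip":1},{"turn":[0,0,-8],"dp":[0,0,0],"grip":1},{"turn":[0,0,-8],"dp":[0,0,0],"grip":1},{"turn":[0,0,-8],"dp":[0,0,0],"grip":1}]'
python3 -m pendant '[{"turn":[0,0,-8],"dp":[0,0,0],"grip":1},{"turn":[0,0,-8],"dp":[0,0,0],"grip":1},{"turn":[0,0,-5],"dp":[0,0,0],"grip":1},{"turn":[0,0,0],"dp":[0,0,0],"grip":1},{"turn":[0,0,0],"dp":[0,0,0],"grip":1}]'
python3 - <<'E'
from h import *
go(q,[-.058,.001,.151],0);print(ctrl.sense()["wrist_torque"])
E
```

```text
clock: 20.65
tool_pos: [0.4776, 0.0238, 0.1655]
ee_rot: [0.997, -0.074, -0.0, -0.0]
force: [-0.5, 1.0, 0.2]
grip_width: 0.0107
finger_force: 30.0
clock: 21.15
tool_pos: [0.4772, 0.0244, 0.1662]
ee_rot: [0.978, 0.207, -0.0, -0.0]
force: [3.7, 3.4, -10.7]
grip_width: 0.0105
finger_force: 30.0
clock: 21.55
tool_pos: [0.4769, 0.0249, 0.1661]
ee_rot: [0.883, 0.469, -0.0, -0.001]
force: [1.5, 5.6, -10.9]
grip_width: 0.0105
finger_force: 30.0
clock: 22.05
tool_pos: [0.4766, 0.0251, 0.1659]
ee_rot: [0.785, 0.619, -0.001, -0.001]
force: [1.3, 5.2, -10.5]
grip_width: 0.0106
finger_force: 30.0
target [0.4777 0.0243 0.151 ] dp [-0.5  1.4 14.9] turn_z 0.0 tilt [-0.002  0.001 -1.   ] F [  1.3   5.2 -10.5] t 22.05
[ 1.18415039 -0.19312104 -0.10844943]
```

```bash
python3 -m pendant '[{"turn":[0,0,-1.5],"dp":[0,0,3],"grip":1},{"turn":[0,0,0],"dp":[0,0,4],"grip":1},{"turn":[0,0,0],"dp":[0,0,4],"grip":1},{"turn":[0,0,0],"dp":[0,0,4],"grip":1},{"turn":[0,0,0],"dp":[0,0,0],"grip":1}]'
python3 -m pendant '[{"turn":[0,0,0],"dp":[0,0,0.5],"grip":1},{"turn":[0,0,0],"dp":[0,0,0],"grip":1},{"turn":[0,0,0],"dp":[0,0,0],"grip":1}]'
```

```text
clock: 22.55
tool_pos: [0.4768, 0.0251, 0.1518]
ee_rot: [0.777, 0.629, -0.0, -0.001]
force: [-2.9, 5.6, 0.9]
grip_width: 0.0106
finger_force: 30.0
clock: 22.85
tool_pos: [0.477, 0.0251, 0.1518]
ee_rot: [0.777, 0.629, 0.0, -0.001]
force: [-4.9, 4.1, 5.2]
grip_width: 0.0108
finger_force: 30.0
```

```bash
python3 -m pendant '[{"turn":[0,0,0],"dp":[0,0,0],"grip":0.3},{"turn":[0,0,0],"dp":[0,0,0],"grip":0.3},{"turn":[0,0,0],"dp":[0,0,0],"grip":0.3},{"turn":[0,0,0],"dp":[0,0,0],"grip":0.3},{"turn":[0,0,0],"dp":[0,0,0],"grip":0.3}]' >/dev/null
python3 -m pendant '[{"turn":[0,0,0],"dp":[0,0,-20],"grip":0.3},{"turn":[0,0,0],"dp":[0,0,-40],"grip":0.3},{"turn":[0,0,0],"dp":[0,0,-40],"grip":0.3},{"turn":[0,0,0],"dp":[-40,0,0],"grip":0.3},{"turn":[0,0,0],"dp":[-40,0,0],"grip":0.3}]' >/dev/null
python3 -m pendant '[{"turn":[0,0,0],"dp":[0,0,0],"grip":0.3},{"turn":[0,0,0],"dp":[0,0,0],"grip":0.3},{"turn":[0,0,0],"dp":[0,0,0],"grip":0.3},{"turn":[0,0,0],"dp":[0,0,0],"grip":0.3}]'
python3 - <<'E'
from h import *
cv2.imwrite("pics/w4.png",ctrl.snapshot("wrist")[:,:,::-1])
a=-.873;c=[.155*np.cos(a),.155*np.sin(a)]
for z in(.164,.182):print(proj(S2W(q,[[-.058,.03,z],[-.058,-.03,z]]),"wrist").round(1).tolist())
print(proj(S2W(q,[[0,0,.112],c+[.203],[.045,-.079,.042],[.045,-.159,.042]]),"wrist").round(1).tolist())
E
```

```text
clock: 24.25
tool_pos: [0.4611, -0.0534, 0.2513]
ee_rot: [0.777, 0.63, -0.0, -0.0]
force: [0.5, -0.4, -0.3]
grip_width: 0.0611
finger_force: 0.0
[[318.6, 62.0], [316.4, 145.5]]
[[318.7, 57.9], [316.4, 148.2]]
[[381.1, 108.0], [523.9, 277.7], [401.6, 178.1], [395.1, 239.8]]
```

View pics/w4.png

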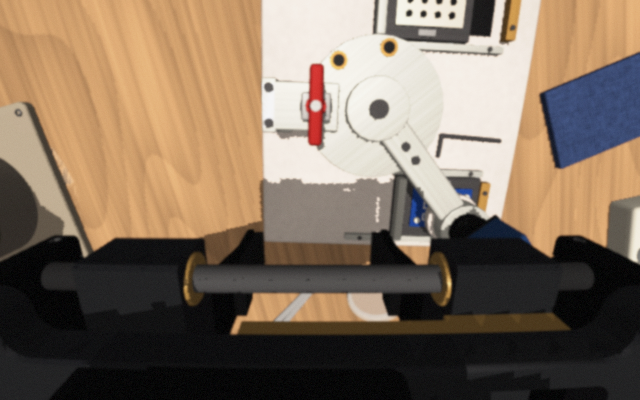

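Run:
```python
from h import *
cv2.imwrite("pics/top1.png",ctrl.snapshot("top")[:,:,::-1])
a=cv2.imread("pics/w4.png")[150:250,370:520];b=cv2.imread("pics/top1.png")[130:230,290:390]
f=lambda i:cv2.resize(i,None,fx=5*.62,fy=5*.62,interpolation=cv2.INTER_CUBIC)
cv2.imwrite("pics/c5.png",np.hstack([f(a),f(b)]))
print(proj(S2W(q,[[.045,-.079,.042],[.045,-.159,.042],[.155,-.119,.012],[.1,-.119,.203]]),"top").round(1).tolist())
```

```text
[[334.2, 203.1], [361.3, 210.1], [356.2, 171.6], [357.7, 180.2]]
```

View pics/c5.png

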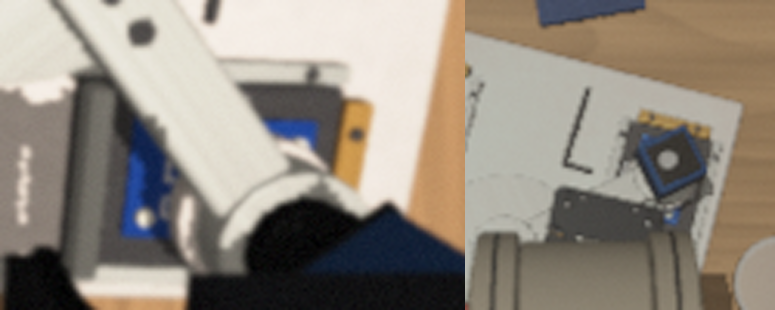

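The crops show the chip holder's plate flush against the brass stop, the camera over the chip, and the robot clear of everything.

```bash
python3 -c "
from station import ctrl
print(ctrl.sign_off())"
```

```text
the job is handed in; nothing more can be done
None
```

I handed the job in at about 24 s of the 72 s, without a returned verdict: the last pictures show the blue chip's holder against its brass stop, the camera over it, and the T-handle turned back with the plunger home.

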